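Square the loose V-block up to the jig fence

TASK

Get the pipe cradle of the tacking jig ready: walk the loose aluminium V-block round and across the jig plate with fingertip pushes from outside it (alternate corners work best), until its far long side lies flat against the fence along its whole length and its left end butts against the V-block that is bolted to the plate, so that the two grooves run on in one line. The block is only pushed, steadily and flat on the plate: never grip it, lift it, tip it, reach into its groove or knock it along, and leave the elbow, the tee and the nut where they are.

Things in the scene. Friction and masses are not known exactly. Their poses are not given: they have to be found in the camera images.
- jig_plate: Fixed steel jig on the bench: base plate 290 x 440 x 12 mm (x, y, z) with dark tapped holes, top at z = 12 mm. Origin: centre of its underside. +x points away from the robot to the fence, +y left along the fence, each within 0.2 rad of the world's. Fence: dark steel bar along the far edge, 420 mm long, 30 mm deep, 40 mm high above the plate, its near face at plate x = +105 mm.
- jig_corner (a point): Inner corner of the jig, where the fence face meets the end face of the bolted V-block (plate x = +105, y = +100 mm), 30 mm above the plate top; axes as the plate. The bolted block has the section of the loose one, is 110 mm long (plate y = +100 to +210 mm) and stands against the fence at the left end; its end face looks to the right (-y).
- v_block: The loose bare aluminium V-block to be pushed: 100 wide (x), 150 long (y), 60 high (z) mm, V groove 66 mm wide along y in its top. Origin: centre of its underside, on the plate. +x is the long side to face the fence, +y the end to butt. Starts clear of both, turned 0.35 to 0.8 rad anticlockwise from the jig's axes. Seated, its axes are the jig's, its origin at plate x = +55, y = +25 mm.
- v_block_far_left (a point): Point on the loose block's vertical edge where the side that faces the fence meets the left end (block x = +50, y = +75 mm), 30 mm above its foot. Seated, it coincides with jig_corner. The block weighs about 1.9 kg (1.4 to 2.2), friction about 0.6, so a push takes some 7 to 15 N.
- v_block_far_right (a point): The same on the right end (block x = +50, y = -75 mm). Seated, it touches the fence 150 mm to the right of jig_corner.
- elbow: Bystander: a stainless pipe elbow 45 x 45 x 30 mm, loose on the jig plate in front of the bolted block. Origin: centre of its underside.
- tee: Bystander: a pipe tee 52 x 60 x 36 mm, loose on the bench just right of the plate. Origin: centre of its underside.
- nut: Bystander: an M24 nut 36 x 41 x 19 mm, loose on the bench just right of the plate. Origin: centre of its underside.
Not all that is in view belongs to the job. Several things have the shape of the v_block; the one meant has the colours described above.

How it is judged:
By the outcome, as a careful person would: the job done as asked, in the order asked, and still so for the second after the job is handed in, with the robot touching nothing.
It also fails if it takes over 72 s, if anything falls off the work surface, if the arm or the gripper's body presses on something with over 40 N, if the wrist force passes 120 N, or if a joint passes its speed limit or range.

ROBOT

A 6-joint arm with a two-finger parallel gripper is mounted at the origin on a cart in front of the work surface, level with it; the furniture and walls round the work are solid. World frame = base frame: x ahead of the robot, y to its left, z up, the work surface at z = 0. Lengths are in m, angles in degrees, forces in N, time in s.
With the tool pointing down it reaches from about 0.4 to 0.825 m from the base axis. Payload 7 kg.
Tool frame: the origin (TCP) lies midway between the tips of the shut fingers; the grasp point (between the pads) lies 19 mm behind it; z points along the fingers, y is the line along which they close (so a half turn about z gives the same grasp; the last joint's range is limited). The gripper opens to 88 mm and grips with 3 to 60 N. Pads are 19 mm wide; open, the fingers measure 130 mm over their backs; the gripper's body (78 mm by 193 mm) begins 47 mm behind the grasp point.
Start: joints at [-49.956, 20.546, 0.682, 0, -70.136, -16.507], TCP at [0.27, -0.619, 0.227] pointing down, gripper open.
Joint ranges: [-176.03, 176.03], [-82.01, 121.73], [-58.28, 71.71], [-173.87, 95.51], [-174.79, -0.11], [-173.66, 173.66]. Speed limits (degrees/s): [136.94, 136.94, 172.46, 180, 180, 180].

INTERFACE

Orientations are given as a 3x3 rotation matrix whose columns are the frame's x, y, z axes.
In Python, from rig import robot gives the robot as it stands. Calls block until the motion is done:
- robot.goto(position, orientation): joint-space move of the TCP to a pose.
- robot.servo_line(position, ori=None, speed=0.15): straight line of the TCP; ori=None keeps the orientation; speed is the mean speed in m/s.
- robot.movej(angles): joint-space move.
- robot.move_gripper(opening): opening from 0.0 (shut) to 1.0 (fully open); the grip force is fixed at half the most; returns when the fingers have stopped.
- robot.dwell(seconds).
- robot.ik(position, orientation): joint angles nearest the present ones, or None.
- robot.grab_frame(name): name is "scene" or "top"; returns (picture, depth): 480x640x3 uint8, red, green, blue; 480x640 float32, m along the optical axis (not along the pixel's ray), 0 where there is no reading.
- robot.camera_info(name): a dict with "vfov" (degrees; the focal length in pixels is half the picture's height over the tangent of half this angle, whatever the lens; pixels are square), "cx", "cy" (the principal point, pixels), "view" (4x4, takes a point from world to camera coordinates). Camera axes: x right, y down, z forward; pixel columns grow to the right and rows downward; lengths in m; the calibration is good to about 2 mm. A picture is of the moment at which its call begins. camera_info takes no time and is no camera call.
A pose or a line that the arm cannot do raises robot.Unreachable and nothing moves.
- robot.job_done(): hands the job in; it is judged then, once.
Readings, each from a call of its own:
- robot.read_t(): time.
- robot.read_qpos(): joint angles.
- robot.read_qvel(): joint speeds.
- robot.read_effort(): joint torques, N m.
- robot.read_position(): TCP position.
- robot.read_tcp_rot(): TCP orientation.
- robot.read_force(): force on the tool from outside, world axes, zero at the start.
- robot.read_ft_torque(): the same for the moment, N m.
- robot.read_grip_width(): opening from 0.0 (shut) to 1.0 (fully open).
- robot.read_finger_force(): force on a finger pad.
Only numpy, scipy, OpenCV 4.12 (cv2) and the standard library are available. Lean on these libraries where they do the work, as an engineer would, in place of code of your own. Each camera call takes 0.05 s, during which the arm holds its last target. There are 200 camera calls.

## Working session

There is one attempt and no reset: what is moved stays moved. The work goes in short steps, each a Python script; the robot and the scene stay as the last script left them, time stands still between calls to the robot, and variables do not carry over. Pictures are saved under pics/ and viewed, at most 10 in all, crops included, and the job is handed in when it is done.

```bash
ls; mkdir -p pics; python3 - <<'E'
from rig import robot
import cv2,numpy as np
for n in("scene","top"):
    im,d=robot.grab_frame(n); np.savez(f"pics/{n}0.npz",im=im,d=d)
    cv2.imwrite(f"pics/{n}0.png",im[:,:,::-1]); c=robot.camera_info(n); print(n,c, (d>0).mean())
print(robot.read_t())
E
```

```text
pics
scene {'vfov': 43.59852529124575, 'cx': 310.8063766962031, 'cy': 244.68704993781228, 'view': array([[-0.66492519, -0.74687393,  0.0073363 ,  0.37408602],
       [-0.47649316,  0.41660645, -0.77420497,  0.31725329],
       [ 0.57517716, -0.51828409, -0.63289244,  0.94677678],
       [ 0.        ,  0.        ,  0.        ,  1.        ]])} 0.945888671875
top {'vfov': 43.784112416397214, 'cx': 325.60275550695275, 'cy': 239.3183160783602, 'view': array([[ 0.01939761, -0.99979249, -0.00622191, -0.01878741],
       [-0.97986452, -0.01777336, -0.19887089,  0.5559881 ],
       [ 0.19871904,  0.00995425, -0.98000595,  1.20974692],
       [ 0.        ,  0.        ,  0.        ,  1.        ]])} 0.9961555989583334
0.1
```

View pics/top0.png

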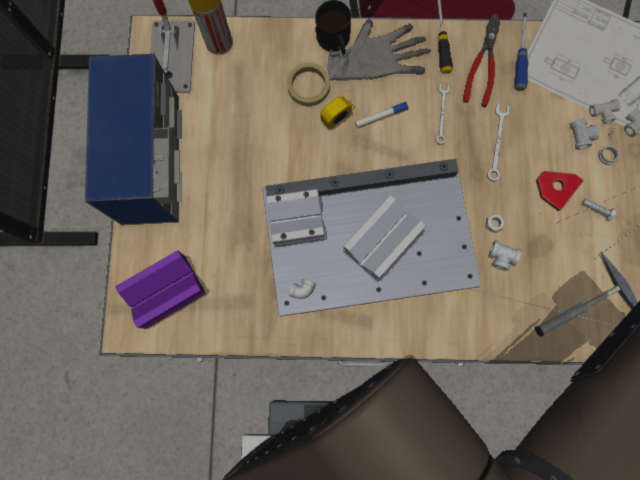

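View pics/scene0.png

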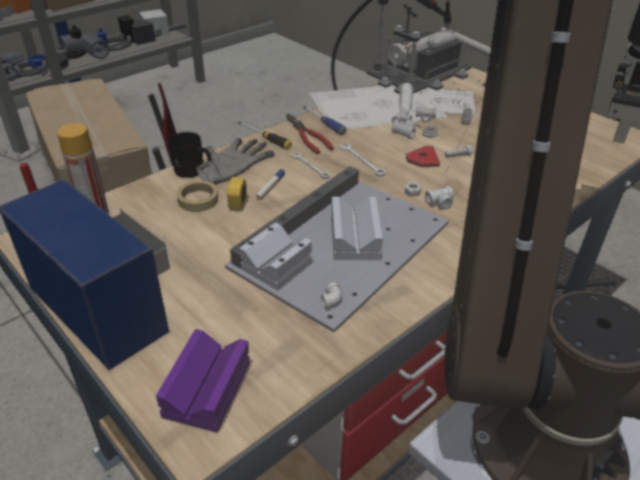

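Candidates for the v_block in the top view are the bare aluminium loose block at (385,237), the bolted block with dark bolts against the fence at (297,217), and the purple block at (160,290). I choose (385,237). The tee is at (504,255), the nut at (495,223) and the elbow at (301,289).

```bash
cat > h.py <<'E'
import numpy as np,cv2
from rig import robot
def cloud(n,im=None,d=None):
    if im is None: im,d=robot.grab_frame(n)
    c=robot.camera_info(n); f=240/np.tan(np.radians(c['vfov']/2))
    v,u=np.mgrid[:480,:640]
    P=np.stack([(u-c['cx'])/f*d,(v-c['cy'])/f*d,d],-1)
    R,t=c['view'][:3,:3],c['view'][:3,3]
    return im,(P-t)@R,d
def rect(pts):
    (c,s,a)=cv2.minAreaRect(pts.astype(np.float32)); return np.array(c),np.array(s),a,cv2.boxPoints((c,s,a))
E
python3 - <<'E'
from h import *
for n in("top","scene"):
    z=np.load(f"pics/{n}0.npz"); im,P,d=cloud(n,z['im'],z['d'])
    X,Y,Z=P[...,0],P[...,1],P[...,2]
    reg=(d>0)&(X>.3)&(X<.85)&(Y>-.4)&(Y<.35)
    h=np.histogram(Z[reg],bins=np.arange(-.01,.1,.004)); print(n,[(round(b,3),int(k)) for b,k in zip(h[1],h[0])])
    for lo,hi,nm in((.066,.080,'tops'),(.045,.060,'fence'),(.008,.018,'plate'),(.02,.045,'mid')):
        m=(reg&(Z>lo)&(Z<hi)).astype(np.uint8)
        k,l,s,c=cv2.connectedComponentsWithStats(m)
        for i in range(1,k):
            if s[i,4]>60:
                q=P[l==i]; cc,sz,a,b=rect(q[:,:2]); print(nm,s[i,:4],s[i,4],cc.round(4),sz.round(4),round(a,1),b.round(3).tolist(), q[:,2].mean().round(4))
z=np.load("pics/top0.npz")['im']
cv2.imwrite("pics/crop0.png",cv2.resize(z[140:330,240:540,::-1],None,fx=2.6,fy=2.6,interpolation=cv2.INTER_CUBIC))
E
```

```text
top [(np.float64(-0.01), 670), (np.float64(-0.006), 9572), (np.float64(-0.002), 27619), (np.float64(0.002), 12610), (np.float64(0.006), 3978), (np.float64(0.01), 9358), (np.float64(0.014), 4312), (np.float64(0.018), 618), (np.float64(0.022), 368), (np.float64(0.026), 449), (np.float64(0.03), 709), (np.float64(0.034), 624), (np.float64(0.038), 520), (np.float64(0.042), 713), (np.float64(0.046), 1218), (np.float64(0.05), 2127), (np.float64(0.054), 1437), (np.float64(0.058), 1038), (np.float64(0.062), 760), (np.float64(0.066), 852), (np.float64(0.07), 1324), (np.float64(0.074), 477), (np.float64(0.078), 33), (np.float64(0.082), 16), (np.float64(0.086), 42), (np.float64(0.09), 103), (np.float64(0.094), 46)]
tops [266 189  53  19] 547 [0.6402 0.0643] [0.0277 0.1099] 9.0 [[0.6179999709129333, 0.11599999666213989], [0.6349999904632568, 0.00800000037997961], [0.6629999876022339, 0.012000000104308128], [0.6449999809265137, 0.12099999934434891]] 0.0714
tops [344 195  54  59] 745 [ 0.5885 -0.1045] [0.0269 0.1516] 49.0 [[0.5230000019073486, -0.06499999761581421], [0.6370000243186951, -0.16400000
[... 12579 characters left out ...]
] 151 [0.6003 0.335 ] [0.0068 0.0296] 1.9 [[0.5960000157356262, 0.3499999940395355], [0.597000002861023, 0.3199999928474426], [0.6039999723434448, 0.3199999928474426], [0.6029999852180481, 0.3499999940395355]] 0.0328
mid [194 339  37  47] 787 [0.4623 0.3193] [0.0408 0.098 ] 33.8 [[0.4180000126361847, 0.3490000069141388], [0.4729999899864197, 0.2669999897480011], [0.5070000290870667, 0.28999999165534973], [0.4519999921321869, 0.3709999918937683]] 0.0358
mid [223 346  26  60] 243 [0.4142 0.3009] [0.0048 0.1161] 32.4 [[0.38100001215934753, 0.3490000069141388], [0.4429999887943268, 0.25099998712539673], [0.44699999690055847, 0.2529999911785126], [0.38499999046325684, 0.35100001096725464]] 0.0328
```

View pics/crop0.png

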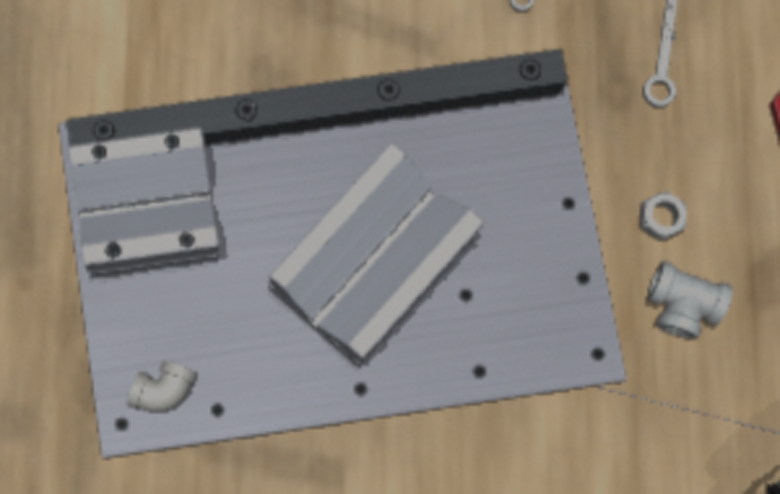

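The crop shows the bare aluminium block loose and turned about 40° to the jig, at crop (375,255). The bolted one, with bolt heads, is at (150,200). The measured sizes (100 x 150, 290 x 440 and the heights) agree with the description. I start with a rotating push on the left part of the near side.

```bash
cat >> h.py <<'E'
PC=np.array([.5747,-.1040]); PA=np.radians(9.3)
rot=lambda a:np.array([[np.cos(a),-np.sin(a)],[np.sin(a),np.cos(a)]])
RP=rot(PA)
p2w=lambda p:PC+RP@(np.asarray(p)/1000)          # plate mm -> world m
w2p=lambda w:(np.asarray(w)-PC)@RP*1000
b2p=lambda b,pose:np.array(pose[:2])+rot(np.radians(pose[2]))@np.asarray(b,float)
ZP=.028
def ori(deg,wide):
    "push direction deg in plate frame; both half turns"
    a=np.radians(deg)+PA; p=np.array([np.cos(a),np.sin(a),0]); z=np.array([0,0,-1.]); o=[]
    for s in(1,-1):
        x=s*p if wide else np.cross(s*p,z); o.append(np.stack([x,np.cross(z,x),z],1))
    return o
def approach(p,deg,wide,zs=.17):
    w=p2w(p); q0=robot.read_qpos(); best=None
    for R in ori(deg,wide):
        q=robot.ik([*w,zs],R)
        if q is not None and robot.ik([*w,ZP],R) is not None:
            c=np.abs(np.array(q)-q0).max()
            if best is None or c<best[0]: best=(c,R)
    pos=robot.read_position()
    if pos[2]<zs-.01: robot.servo_line([pos[0],pos[1],zs],speed=.2)
    robot.goto([*w,zs],best[1]); robot.servo_line([*w,ZP],speed=.12); return best[0]
def push(p,speed=.035,step=None,fmax=None):
    "straight push to plate point p; with step/fmax stop on force"
    f0=np.array(robot.read_force()); tgt=p2w(p); n=1; s=p2w(w2p(robot.read_position()[:2]))
    if step: n=max(1,int(np.ceil(np.linalg.norm(tgt-s)*1000/step)))
    log=[]
    for i in range(1,n+1):
        robot.servo_line([*(s+(tgt-s)*i/n),ZP],speed=speed)
        f=(np.array(robot.read_force())-f0); log.append(round(float(np.linalg.norm(f[:2])),1))
        if fmax and log[-1]>fmax: break
    return w2p(robot.read_position()[:2]).round(1),RP.T@f[:2],log
def measure(n="top",name=None):
    im,P,d=cloud(n); q=w2p(P[...,:2]); Z=P[...,2]
    if n=="scene": q=q-[0.5,2.5]
    m=((d>0)&(Z>.067)&(Z<.077)&(q[...,0]>-145)&(q[...,0]<108)&(q[...,1]>-215)&(q[...,1]<96)).astype(np.uint8)
    m=cv2.morphologyEx(m,cv2.MORPH_OPEN,np.ones((2,2),np.uint8))
    k,l,s,_=cv2.connectedComponentsWithStats(m)
    big=[i for i in range(1,k) if s[i,4]>120]
    c,sz,a,b=rect(q[np.isin(l,big)])
    if sz[0]>sz[1]: sz=sz[::-1]; a-=90
    a=(a+90)%180-90
    if name: cv2.imwrite(f"pics/{name}.png",im[:,:,::-1])
    return np.array([*c,a]).round(1),sz.round(1),len(big)
E
python3 - <<'E'
from h import *
print(measure("top"),measure("scene"))
pose=measure("top")[0]; robot.move_gripper(0.0)
a=b2p((-88,57),pose); d=pose[2]-15
e=a+rot(np.radians(d))@[48,0]
print(a,e,approach(a,d,False),robot.read_t())
print(push(e,step=12)); pos=robot.read_position(); print(robot.read_t())
print(measure("top","m1"),measure("scene"))
E
```

```text
(array([-85.6,  39.3,  45.3]), array([112.6, 359.4]), 2) (array([-282.5,  327.7,   36.2]), array([ 114.3, 1200.3]), 2)
[-187.61430386   16.74314436] [-146.17131743   40.9604703 ] 61.33450425827675 4.8833
(array([-146.1,   41.1]), array([-0.88173855,  0.19063883]), [1.4, 0.2, 1.0, 0.9])
6.8583
(array([-16.9, -27.5,  40.9]), array([101.1, 177.5]), 2) (array([-275.5,  395.1,   36.1]), array([  23. , 1099.6]), 1)
```

The 2x2 opening shifts the mask by a pixel and lets in stray points. That push only met air. I'll fix the mask and add size checks before moving again.

```bash
sed -i 's/m=cv2.morphologyEx(m,cv2.MORPH_OPEN,np.ones((2,2),np.uint8))/m\&=cv2.morphologyEx(m,cv2.MORPH_OPEN,np.ones((3,3),np.uint8))/' h.py
cat >> h.py <<'E'
def look(name=None):
    r=[measure("top",name),measure("scene")]
    print(robot.read_t(),r); return r
E
python3 - <<'E'
from h import *
r=look()
ok=[x[0] for x in r if abs(x[1][0]-100)<5 and abs(x[1][1]-150)<6]
assert ok; pose=ok[0]
a=b2p((-84,57),pose); d=pose[2]-15
e=a+rot(np.radians(d))@[48,0]
print(a,e,approach(a,d,False))
print(push(e,step=8)); look("m1")
E
```

```text
7.0583 [(array([-15.1, -26. ,  39.8]), array([100.2, 148.8]), 2), (array([11.3,  4.9, 38.4]), array([ 20.7, 136.4]), 1)]
[-116.12206885  -35.97705391] [-72.54874988 -15.84335395] 22.842675495005366
(array([-80.2, -15.5]), array([-20.63360941,   1.5551278 ]), [0.3, 7.9, 20.5, 20.0, 19.3, 20.7])
12.0417 [(array([0., 0., 0.]), array([0., 0.]), 0), (array([41. , -6. , 30.5]), array([ 22.6, 154.4]), 1)]
```

```bash
cat >> h.py <<'E'
def park():
    p=robot.read_position(); robot.servo_line([p[0],p[1],.17],speed=.25)
    robot.goto([.33,-.42,.2],robot.read_tcp_rot())
def back(v,up=False):
    p=robot.read_position(); w=np.array(p[:2])+RP@(np.array(v)/1000); robot.servo_line([*w,p[2]],speed=.1)
E
python3 - <<'E'
from h import *
print(push((-50,-5),step=8)); print(push((-24,0),step=8)); back((-12,0)); park(); look("m2"); print(robot.read_position())
E
```

```text
(array([-56.3,  -4.7]), array([5.76891039, 0.28953984]), [9.8, 1.0, 3.5, 4.8, 5.8])
(array([-44.4,  -0.8]), array([-42.06076801,  -0.79328471]), [3.7, 0.8, 4.9, 24.3, 42.1])
17.8667 [(array([ 36.9, -22.7,  16.5]), array([101. , 150.4]), 2), (array([ 37.2, -23.6,  16.5]), array([103.2, 158.3]), 2)]
[ 0.33082911 -0.41932732  0.19978139]
```

View pics/m2.png

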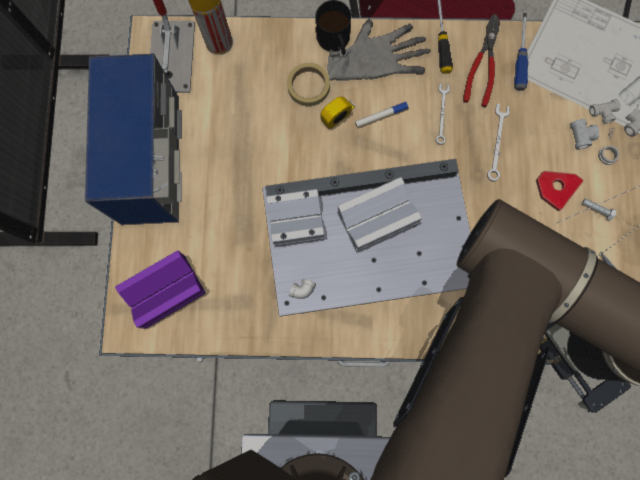

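The view shows the block at (379,213) turned 16.5°, with its far right corner near the fence. The elbow, tee and nut have not moved. Next I push the right end on its near half, which moves the block left and turns it clockwise.

```bash
python3 - <<'E'
from h import *
pose=(37,-23,16.5)
a=b2p((-22,-108),pose); d=98
e=a+rot(np.radians(d))@[48,0]
print(a,e,approach(a,d,False))
print(push(e,step=8,fmax=30)); look("m3"); back((0,-12)); look("m3"); print(robot.read_t())
E
```

```text
[  46.57962306 -132.80086895] [ 39.89931421 -85.26800165] 45.537114202658884
(array([ 39.7, -86.3]), array([-0.56850068, -6.18314613]), [0.8, 1.5, 6.3, 7.5, 5.9, 6.8, 6.2])
23.1167 [(array([38.5, -5.8, 65.9]), array([ 40.4, 143.9]), 2), (array([35.6,  9.9, 13.8]), array([102.8, 151.4]), 2)]
23.5 [(array([-2.5,  1.7, 12.8]), array([21.4, 37.4]), 1), (array([36.5,  9.6, 13.5]), array([103.1, 152.2]), 2)]
23.5
```

```bash
python3 - <<'E'
from h import *
pose=(36.5,9.7,13.5)
a=b2p((-81,50),pose); d=7
e=a+rot(np.radians(d))@[37,0]
print(a,e,approach(a,d,False))
print(push(e,step=6,fmax=30)); back((-12,0)); park(); look("m4")
E
```

```text
[-53.93423175  39.40942155] [-17.21002413  43.91858725] 104.72592822525857
(array([-31. ,  43.4]), array([-45.15775571,   8.94473077]), [0.2, 3.3, 18.4, 28.0, 21.7, 29.4, 46.0])
32.1417 [(array([46.1,  6.5,  8.3]), array([101.7, 148.9]), 2), (array([45.7,  6.6,  8.5]), array([103. , 154.3]), 2)]
```

View pics/m4.png

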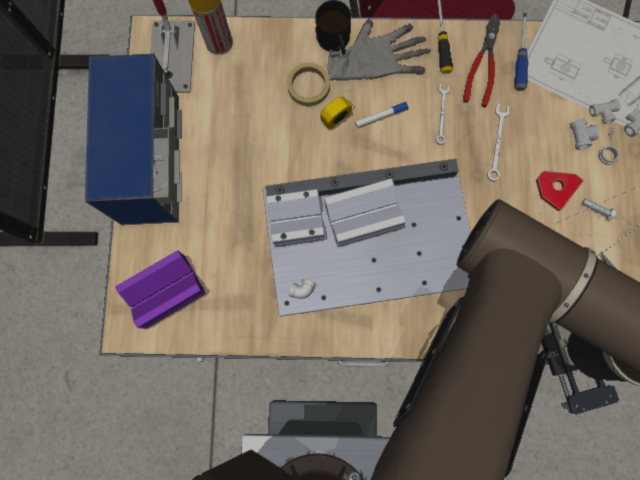

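The block is at (365,212), turned 8.4°, with its far right corner on the fence. The bystanders are undisturbed. Next I push the near half of the right end until it butts.

```bash
python3 - <<'E'
from h import *
a=(32,-101)
print(approach(a,91,False))
print(push((31,-60),step=5,fmax=38)); back((0,-12)); look("m5")
E
```

```text
53.802196569339905
(array([ 24.1, -71.7]), array([-18.01147495, -42.39423139]), [1.0, 2.3, 6.0, 8.3, 8.8, 12.0, 28.8, 46.1])
37.5667 [(array([0., 0., 0.]), array([0., 0.]), 0), (array([44.4, 23.3,  3.3]), array([102.9, 149.4]), 2)]
```

```bash
python3 - <<'E'
from h import *
print(approach((-38,40),0,False,.13))
print(push((0,40),step=4,fmax=40)); back((-12,0)); park(); look("m6")
E
```

```text
103.53632497377723
(array([-16.5,  39.8]), array([-42.18176394,   9.74133412]), [1.2, 1.1, 4.5, 15.7, 29.6, 27.5, 27.4, 30.9, 43.3])
45.8833 [(array([54.4, 20.9,  0.8]), array([100.9, 149.6]), 2), (array([54.2, 19.3,  0.5]), array([103.1, 153.7]), 2)]
```

View pics/m6.png

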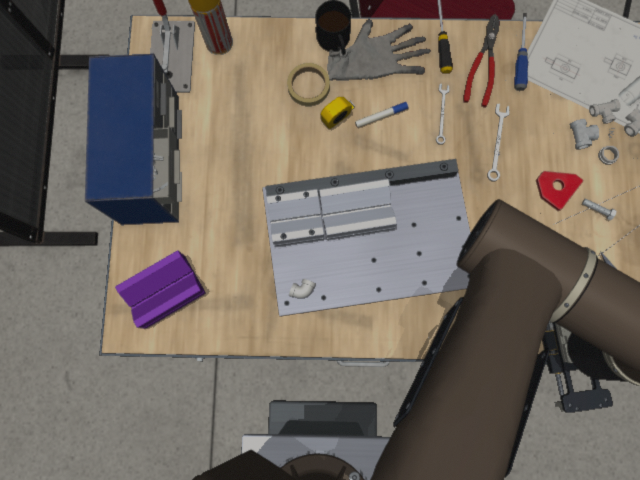

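The block is at (359,210), flat on the fence to within about 0.8°. Its right end is at plate y ≈ -54 instead of -50, so a gap of about 4 mm remains at the butt. I close it with one end push, then press the near side home.

```bash
python3 - <<'E'
from h import *
print(approach((42,-85),90,False,.13))
print(push((42.5,-58),step=4,fmax=42)); back((0,-12)); look()
print(approach((-30,22),0,False,.12))
print(push((0,22),step=4,fmax=42)); back((-10,0)); park(); look("m7")
E
python3 -c "
import cv2;a=cv2.imread('pics/m7.png')[140:330,240:500];cv2.imwrite('pics/m7c.png',cv2.resize(a,None,fx=3,fy=3,interpolation=2))"
```

```text
58.20603304609793
(array([ 41.8, -66.2]), array([ -1.65239995, -44.955228  ]), [0.8, 1.0, 0.9, 4.2, 8.5, 27.0, 45.0])
50.5917 [(array([15.5, 29.3, -1.6]), array([21.2, 33.9]), 1), (array([55.3, 22.5,  0.3]), array([104.1, 147.2]), 2)]
99.71930158492397
(array([-15.3,  21.9]), array([-51.24601905,  10.25699091]), [1.8, 1.5, 1.3, 4.3, 16.2, 28.4, 39.8, 52.3])
58.425 [(array([55.3, 23.1,  0.2]), array([101.3, 144.1]), 2), (array([55.3, 23. ,  0.5]), array([103.7, 145.4]), 2)]
```

View pics/m7c.png

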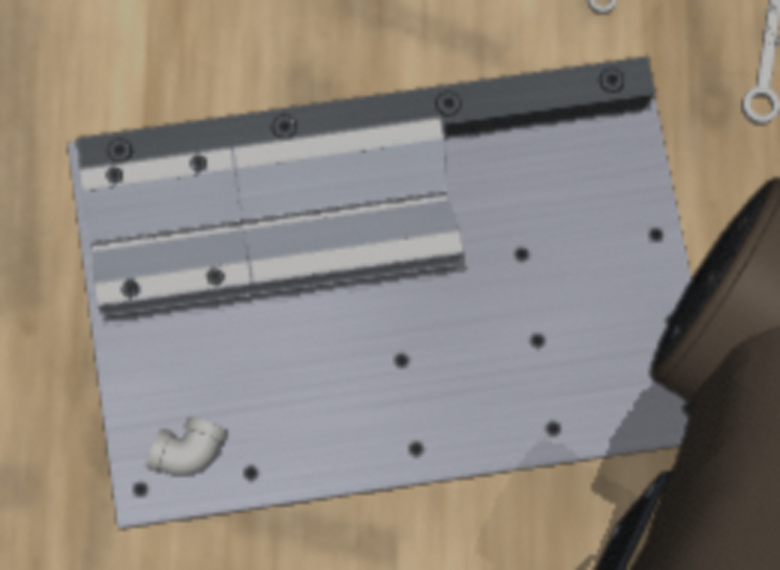

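The crop shows the two blocks in one line with a hairline seam at crop (240,210), flat along the fence. Measured x is 55.3 mm, the yaw about 0.2° and the right end at y ≈ -49 mm, so it is seated. The elbow has not moved and the arm is clear.

```bash
python3 -c "
from rig import robot
print(robot.job_done(), robot.read_t())"
```

```text
the job is handed in; nothing more can be done
the job is handed in; nothing more can be done
```

The V-block is seated: flat on the fence to about 0.2–0.5° and 1 mm by camera, butted to the bolted block with the grooves in line, the elbow, tee and nut untouched; I handed it in at about 58.4 s and got no verdict back.

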